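Rack the washed mixer heads in reverse order

ROBOT

A 7-joint arm with a two-finger parallel gripper is mounted at the origin on the work surface. World frame = base frame: x ahead of the robot, y to its left, z up, the work surface at z = 0. Lengths are in m, angles in rad, forces in N, time in s.
With the tool pointing down it reaches from about 0.4 to 0.85 m from the base axis. Payload 6.9 kg.
Tool frame: the origin (TCP) lies on the centre line of the jaws, within the pads' length; the fingertips stand 17 mm ahead of it and the grasp point (between the pads) lies 2 mm behind it (manip.tcp_to_tips is the distance from the TCP to the fingertips, in m); z points along the fingers, y is the line along which they close (so a half turn about z gives the same grasp; the last joint's range is limited). The gripper opens to 85 mm and grips with 20 to 120 N. Pads are 22 mm wide; open, the fingers measure 114 mm over their backs; the gripper's body (76 mm by 85 mm) begins 54 mm behind the grasp point. The pads swing forward as they close: fully open they stand 13 mm farther back than shut.
Start: joints at [1.248, 0.507, -0.238, 1.5, 0.126, 1.149, -0.155], TCP at [0.259, -0.569, 0.248] pointing down, gripper open.
Joint ranges: [-3.08, 3.08], [-0.24, 2.05], [-1.43, 1.35], [0, 2.5], [-1.52, 4.66], [0.17, 1.96], [-2.89, 2.89]. Speed limits (rad/s): [2.39, 2.39, 3.14, 3.14, 3.14, 3.14, 3.14].

INTERFACE

Orientations are given as a rotation vector (axis times angle).
In Python, from station import manip gives the robot as it stands.
- The arm moves only by the tool drive_tool, never from a script. Its argument "plan" is a list of rows, each a list of 3 entries, a list of its own where there are three numbers: the closure, from 0 (fully open) to 1 (shut), then the shift along the world's x, y, z in mm, then the turn about the world's z in degrees. In form: [[jaw, [tx, ty, tz], spin], ...]. A call has 1 to 8 rows; each row shifts and turns the commanded pose from where the row before left it; what a row does not reach is not made up. A row lasts 1/8 s, in which the tool goes at most 62.5 mm and 10.7 degrees, less where a joint would pass 70% of its speed; a pose out of reach is approached as far as the arm can. A call is refused whole if a number of a shift passes 62.5 or a number of a turn 10.7, either way. A call with a gripper value outside its range is refused whole. The fingers move at their own pace and stop on an object; "squeeze" is the grip in N (left out, the last holds). Time passes only in rows, so rows that do not move let the fingers close. It gives the time, the measured TCP pose, the force, the opening and the grip force at its end, in the units of the state.
- manip.get_state(): the state, without advancing time (a new reading comes with each control period).
- manip.snapshot(name): name is "scene" or "top" or "wrist"; returns a dict with "image" (480x640x3 uint8, red, green, blue), "range_z" (480x640 float32, m along the optical axis (not along the pixel's ray), 0 where there is no reading), "fx", "fy", "cx", "cy" (pixels), "rvec" (rotation vector, rad) and "tvec" (3), from world to camera coordinates, as OpenCV has them. Camera axes: x right, y down, z forward; pixel columns grow to the right and rows downward; lengths in m; the calibration is good to about 2 mm. The wrist camera is an equidistant fisheye: a pixel r from the principal point sees the ray r / f radians off the axis. A picture is of the moment at which its call begins.
- manip.job_done(): hands the job in; it is judged then, once.
The state is a dict: "time_s": time; "q": joint angles; "joint_velocities": joint speeds; "joint_efforts": joint torques, N m; "position": TCP position; "ee_rot": TCP orientation; "wrist_force": force on the tool from outside, world axes, zero at the start; "wrist_torque": the same for the moment, N m; "gripper_width": finger opening in m; "grip_force": force on a finger pad.
Only numpy, scipy, OpenCV 4.12 (cv2) and the standard library are available. Lean on these libraries where they do the work, as an engineer would, in place of code of your own. Each camera call takes 0.05 s, during which the arm holds its last target. There are 200 camera calls.

TASK

Tomorrow's mixing run goes through the heads the other way round: move the four washed steel mixer heads from their saucers on the drip tray into the grey storage rack in reverse order, so that the one now leftmost on the tray (seen from the robot) stands in the rightmost compartment, the second from the left in the second from the right, and so on. Stand each head upright on the floor of its own compartment, and set it down rather than letting it drop.

Things in the scene. Friction and masses are not known exactly. Their poses are not given: they have to be found in the camera images.
- head_disc: Loose steel mixer head standing on its blades: a thin round disc, 49 mm across with 12 small teeth round its rim (9 mm high). Above them a collar (22 mm across, ends under 27 mm above the foot) and an upright plain shaft, 16 mm across, top 78 mm above the foot. About 0.16 kg. Origin: on the shaft's axis, at the foot; z up along the shaft.
- head_cross: Loose steel mixer head standing on its blades: four thin upright paddles in a cross, 54 mm across, each 5 mm thick and 20 mm high. Above them a collar (22 mm across, ends under 27 mm above the foot) and an upright plain shaft, 16 mm across, top 78 mm above the foot. About 0.16 kg. Origin: on the shaft's axis, at the foot; z up along the shaft.
- head_prop: Loose steel mixer head standing on its blades: three flat blades like a propeller, tips 27 mm from the axis, blades 17 mm wide and 5 mm thick. Above them a collar (22 mm across, ends under 27 mm above the foot) and an upright plain shaft, 16 mm across, top 78 mm above the foot. About 0.16 kg. Origin: on the shaft's axis, at the foot; z up along the shaft.
- head_ring: Loose steel mixer head standing on its blades: an open eight-sided ring, about 51 mm across and 14 mm high, joined to the shaft by one thin crossbar. Above them a collar (22 mm across, ends under 27 mm above the foot) and an upright plain shaft, 16 mm across, top 78 mm above the foot. About 0.16 kg. Origin: on the shaft's axis, at the foot; z up along the shaft.
- saucer_disc: Square white drip saucer (70 x 70 mm, rim 9 mm high, floor 2 mm thick), fixed on the drip tray, in which the disc head stands at the start; it stays there and so marks that head's first place in the row. All four saucers look alike. Origin: centre of its underside, axes parallel to the drip tray's.
- saucer_cross: Square white drip saucer (70 x 70 mm, rim 9 mm high, floor 2 mm thick), fixed on the drip tray, in which the cross head stands at the start; it stays there and so marks that head's first place in the row. All four saucers look alike. Origin: centre of its underside, axes parallel to the drip tray's.
- saucer_prop: Square white drip saucer (70 x 70 mm, rim 9 mm high, floor 2 mm thick), fixed on the drip tray, in which the prop head stands at the start; it stays there and so marks that head's first place in the row. All four saucers look alike. Origin: centre of its underside, axes parallel to the drip tray's.
- saucer_ring: Square white drip saucer (70 x 70 mm, rim 9 mm high, floor 2 mm thick), fixed on the drip tray, in which the ring head stands at the start; it stays there and so marks that head's first place in the row. All four saucers look alike. Origin: centre of its underside, axes parallel to the drip tray's.
- drip_tray: Flat aluminium tray, 82 x 304 x 6 mm, fixed, long along its y axis, which carries the four saucers in one row, centres at y = +111, +37, -37 and -111 mm, x = 0. Origin: centre of its underside; x points away from the robot, +y to the robot's left (within 0.15 rad). Either the tray or the rack may be the one nearer the robot.
- rack: Fixed grey storage rack, open box 82 x 316 mm, walls 18 mm high, 4 mm thick, long along its y, divided into four compartments in a row, 74 x 74 mm inside, floor 4 mm above the bench; centres at y = +117, +39, -39 and -117 mm, x = 0. Empty at the start. Origin: centre of its underside; x points away from the robot, +y to the robot's left (within 0.15 rad).
Things that resemble listed ones, but are neither listed nor needed, are in the scene too. What is shaped like the head_ring but pink, purple or yellow is not meant.

How it is judged:
At the end, for the whole second after the job is handed in: Each head stands in the rack compartment that mirrors its first place on the tray (leftmost to rightmost, and so on): axis within 18 mm of the compartment's centre each way, foot less than 5 mm above the floor, upright within 0.1 rad, released and at rest (((y of saucer_disc in the frame of drip_tray between 0.091 and 0.131 m and y of head_disc in the frame of rack between -0.135 and -0.099 m) or (y of saucer_disc in the frame of drip_tray between 0.017 and 0.057 m and y of head_disc in the frame of rack between -0.057 and -0.021 m) or (y of saucer_disc in the frame of drip_tray between -0.057 and -0.017 m and y of head_disc in the frame of rack between 0.021 and 0.057 m) or (y of saucer_disc in the frame of drip_tray between -0.131 and -0.091 m and y of head_disc in the frame of rack between 0.099 and 0.135 m)) and x of head_disc in the frame of rack between -0.018 and 0.018 m and z of each of head_disc, head_cross, head_prop, head_ring in the frame of rack below 0.009 m and angle between each of head_disc, head_cross, head_prop, head_ring's own z axis and vertical below 0.1 rad and linear speed of each of head_disc, head_cross, head_prop, head_ring below 0.02 m/s and angular speed of each of head_disc, head_cross, head_prop, head_ring below 0.2 rad/s and ((y of saucer_cross in the frame of drip_tray between 0.091 and 0.131 m and y of head_cross in the frame of rack between -0.135 and -0.099 m) or (y of saucer_cross in the frame of drip_tray between 0.017 and 0.057 m and y of head_cross in the frame of rack between -0.057 and -0.021 m) or (y of saucer_cross in the frame of drip_tray between -0.057 and -0.017 m and y of head_cross in the frame of rack between 0.021 and 0.057 m) or (y of saucer_cross in the frame of drip_tray between -0.131 and -0.091 m and y of head_cross in the frame of rack between 0.099 and 0.135 m)) and x of head_cross in the frame of rack between -0.018 and 0.018 m and ((y of saucer_prop in the frame of drip_tray between 0.091 and 0.131 m and y of head_prop in the frame of rack between -0.135 and -0.099 m) or (y of saucer_prop in the frame of drip_tray between 0.017 and 0.057 m and y of head_prop in the frame of rack between -0.057 and -0.021 m) or (y of saucer_prop in the frame of drip_tray between -0.057 and -0.017 m and y of head_prop in the frame of rack between 0.021 and 0.057 m) or (y of saucer_prop in the frame of drip_tray between -0.131 and -0.091 m and y of head_prop in the frame of rack between 0.099 and 0.135 m)) and x of head_prop in the frame of rack between -0.018 and 0.018 m and ((y of saucer_ring in the frame of drip_tray between 0.091 and 0.131 m and y of head_ring in the frame of rack between -0.135 and -0.099 m) or (y of saucer_ring in the frame of drip_tray between 0.017 and 0.057 m and y of head_ring in the frame of rack between -0.057 and -0.021 m) or (y of saucer_ring in the frame of drip_tray between -0.057 and -0.017 m and y of head_ring in the frame of rack between 0.021 and 0.057 m) or (y of saucer_ring in the frame of drip_tray between -0.131 and -0.091 m and y of head_ring in the frame of rack between 0.099 and 0.135 m)) and x of head_ring in the frame of rack between -0.018 and 0.018 m); the robot touches nothing.
It fails at once if the disc head is dropped: it moves faster than 0.7 m/s (a free fall of about 25 mm) while the fingers do not hold it (linear speed of head_disc above 0.7 m/s and contact force between the fingers and head_disc below 0.05 N).
It fails at once if the cross head is dropped: it moves faster than 0.7 m/s (a free fall of about 25 mm) while the fingers do not hold it (linear speed of head_cross above 0.7 m/s and contact force between the fingers and head_cross below 0.05 N).
It fails at once if the prop head is dropped: it moves faster than 0.7 m/s (a free fall of about 25 mm) while the fingers do not hold it (linear speed of head_prop above 0.7 m/s and contact force between the fingers and head_prop below 0.05 N).
It fails at once if the ring head is dropped: it moves faster than 0.7 m/s (a free fall of about 25 mm) while the fingers do not hold it (linear speed of head_ring above 0.7 m/s and contact force between the fingers and head_ring below 0.05 N).
It also fails if it takes over 90 s, if anything falls off the work surface, if the arm or the gripper's body presses on something with over 40 N, if the wrist force passes 120 N, or if a joint passes its speed limit or range.

## Working session

There is one attempt and no reset: what is moved stays moved. The work goes in short steps, Python scripts to look and compute and a tool call to move; the robot and the scene stay as the last step left them, time stands still between calls to the robot, and variables do not carry over. Pictures are saved under pics/ and viewed, at most 14 in all, crops included, and the job is handed in when it is done.

Besides the shell and the picture viewer there is one more tool, called after ">>>" in YAML: its name, and indented under it one key for each argument. drive_tool: Moves the arm, as the interface text tells. Its arguments: {"type":"object","properties":{"plan":{"type":"array","items":{"type":"array"}},"squeeze":{"type":"number"}},"required":["plan"]}

```bash
mkdir -p pics
cat > h.py <<'E'
import numpy as np, cv2
from station import manip
def snap(n):
    s=manip.snapshot(n); np.savez(f'{n}.npz',**s); return s
def world(s,u,v,d=None,z=None):
    """pixels -> world, by range or by plane height (pinhole cameras)"""
    R=cv2.Rodrigues(np.asarray(s['rvec'],float))[0]; t=np.asarray(s['tvec'],float).ravel()
    u=np.asarray(u,float);v=np.asarray(v,float)
    r=np.stack([(u-s['cx'])/s['fx'],(v-s['cy'])/s['fy'],np.ones_like(u)],-1)
    C=-R.T@t; rw=r@R
    k=np.asarray(d)[...,None] if d is not None else ((z-C[2])/rw[...,2])[...,None]
    return C+k*rw
E
python3 - <<'E'
from h import *
print(manip.get_state())
for n in('top','scene'):
    s=snap(n); cv2.imwrite(f'pics/{n}0.png',s['image'][...,::-1]); print(n,s['fx'],s['rvec'],s['tvec'])
E
```

```text
{'time_s': 0.0, 'q': array([ 1.24850026,  0.50830989, -0.23750008,  1.50110994,  0.12569027,
        1.1489221 , -0.15480113]), 'joint_velocities': array([-9.49432082e-05, -2.69084055e-04,  9.37833925e-04, -2.56698120e-03,
       -1.65537291e-03,  1.45394195e-03, -6.79932145e-04]), 'joint_efforts': array([ 1.14318191e-04, -6.20595503e+01, -2.18635060e+00, -2.49653220e+01,
        1.27672180e-02,  1.19869379e-02,  2.05198444e-05]), 'position': array([ 0.25901591, -0.56828628,  0.24745405]), 'ee_rot': array([-3.06832815e+00, -6.66485893e-01,  6.50042510e-04]), 'wrist_force': array([-0.63964152, -0.76323641, -1.30977981]), 'wrist_torque': array([-0.02908072,  0.02825402, -0.03988849]), 'grip_force': 0.0, 'gripper_width': 0.08529699381416778}
top 514.748741197416 [ 2.03491972 -2.17219816  0.23654516] [0.01640273 0.51751512 0.61887489]
scene 587.1798239103507 [ 0.83098327  2.5134129  -1.09886691] [ 0.43912403 -0.14479885  1.20022162]
```

View pics/top0.png

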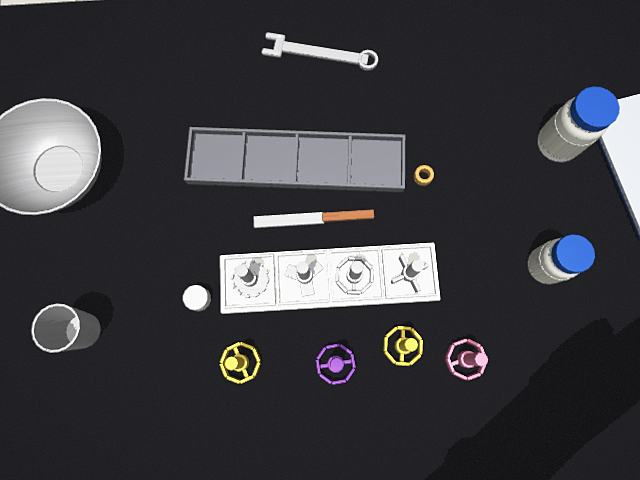

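View pics/scene0.png

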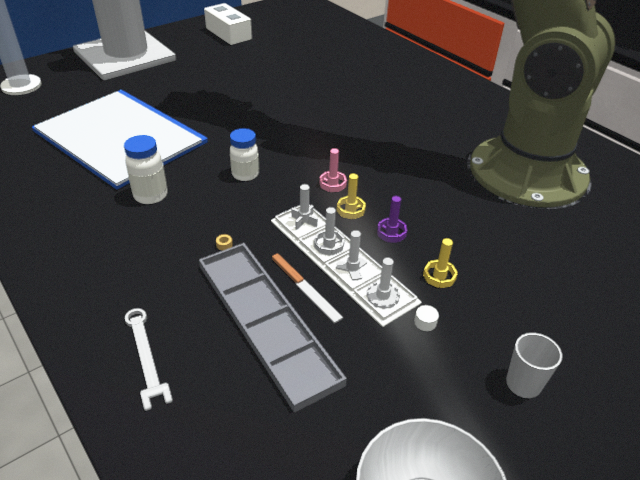

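The top view shows the tray at rows 243–312. From the left it holds disc (250,278), prop (303,270), ring (355,272) and cross (412,267). The rack is farther off at (187–405, 128–190). A knife lies between them, and the coloured decoy rings are nearer the robot. Next I measure.

Run:
```python
from h import *
s=dict(np.load('top.npz')); im=s['image'].astype(int); d=s['range_z']
v,u=np.mgrid[:480,:640]; P=world(s,u,v,d=d)
# rack: walls tops: points near z=.018 in window, and floor
w=(u>175)&(u<412)&(v>120)&(v<198)&(d>0)
m=w&(abs(P[...,2]-.018)<.004)
def rect(m,name,z):
    # pixel outline cast to plane z
    c=cv2.findContours(m.astype(np.uint8),cv2.RETR_EXTERNAL,2)[0]; c=max(c,key=cv2.contourArea)[:,0]
    W=world(s,c[:,0],c[:,1],z=z)[:,:2]
    r=cv2.minAreaRect((W*1000).astype(np.float32)); b=cv2.boxPoints(r); print(name,r[0],r[1],r[2])
    l=b[np.argsort(-b[:,1])]; e=l[:2].mean(0)-l[2:].mean(0); yaw=np.arctan2(-e[0],e[1]); print('  yaw',yaw)
    return np.array(r[0]),yaw
mr=w&(im.sum(2)>150)
print('rack pts',m.sum())
rc=rect(m,'rack top',.018)
pf=P[w&(abs(P[...,2]-.004)<.003)]; print('floor z',np.median(pf[:,2]))
mt=(u>205)&(u<450)&(v>235)&(v<320)&(im.min(2)>110)
tc=rect(mt,'tray(z=.006)',.006)
m2=(u>205)&(u<450)&(v>235)&(v<320)&(abs(P[...,2]-.013)<.005); print(m2.sum()); rect(m2,'saucers(z=.013)',.015)
for (c,y,n,ys) in((rc[0],rc[1],'rack',(117,39,-39,-117)),(tc[0],tc[1],'tray',(111,37,-37,-111))):
    for q in ys: print(n,q,c+q*np.array([-np.sin(y),np.cos(y)]))
# shaft tops
for src in('top','scene'):
    s=dict(np.load(src+'.npz')); im=s['image'].astype(int); Q=world(s,u,v,d=s['range_z'])
    m=(s['range_z']>0)&(Q[...,2]>.05)&(Q[...,2]<.1)&(im.max(2)-im.min(2)<40)
    n,L,st,_=cv2.connectedComponentsWithStats(m.astype(np.uint8))
    for i in range(1,n):
        q=Q[L==i]
        if st[i,4]<20 or st[i,4]>2000: continue
        t=q[q[:,2]>np.percentile(q[:,2],98)-.004]
        print(src,st[i],'zmax',q[:,2].max().round(4),'top',((t.min(0)+t.max(0))/2*1000).round(1),np.ptp(t,0).round(3))
```

```text
rack pts 2311
rack top (651.3298950195312, 13.773956298828125) (315.3595275878906, 84.19847869873047) 83.95088958740234
  yaw -0.10557705
floor z 0.004107353297676919
tray(z=.006) (475.1832275390625, -22.986007690429688) (303.884765625, 82.6509780883789) 89.71057891845703
  yaw -0.0050513907
6717
saucers(z=.013) (475.10931396484375, 87.18067932128906) (74.81266021728516, 73.37525177001953) 1.3072574138641357
  yaw 0.022815533
rack 117 [663.65947533 130.12248993]
rack 39 [655.43975496  52.55680084]
rack -39 [647.22003508 -25.00888824]
rack -117 [ 639.00031471 -102.57457733]
tray 111 [475.74392951  88.01257324]
tray 37 [475.3701282   14.01351929]
tray -37 [474.99632688 -59.98553467]
tray -111 [ 474.62252557 -133.98458862]
top [ 550   97   58   53 1292] zmax 0.0988 top [ 650.9 -370.4   95.4] [0.047 0.045 0.007]
top [   0   98  102  116 1479] zmax 0.0642 top [662.3 347.9  61.2] [0.169 0.141 0.006]
top [541 237  38  42 504] zmax 0.0842 top [ 473.  -318.    78.8] [0.046 0.027 0.011]
top [407 259  17  17 200] zmax 0.0901 top [ 471.2 -133.2   87.4] [0.015 0.014 0.005]
top [296 261  14  17 17
[... 641 characters left out ...]
16 0.005]
scene [230 144  28  16 317] zmax 0.0756 top [ 485.2 -317.1   72.7] [0.027 0.026 0.006]
scene [125 151  39  33 876] zmax 0.0994 top [ 661.2 -362.5   95.9] [0.048 0.032 0.007]
scene [300 185   9  22 180] zmax 0.0879 top [ 473.5 -132.1   85.3] [0.016 0.018 0.005]
scene [325 208  10  22 196] zmax 0.0872 top [476.6 -57.2  84.9] [0.015 0.016 0.005]
scene [349 231  12  23 212] zmax 0.0877 top [480.6  10.6  85. ] [0.016 0.016 0.005]
scene [380 258  13  24 233] zmax 0.0878 top [481.6  87.1  85.5] [0.016 0.016 0.005]
scene [ 512  333   50   47 1319] zmax 0.0777 top [426.9 320.1  74.9] [0.061 0.059 0.006]
scene [ 356  419  150   61 1789] zmax 0.0626 top [651.7 341.2  60.1] [0.147 0.127 0.005]
```

The shaft tops sit at z ≈ 86 mm, as expected (6+2+78), and both views agree within 3 mm. The rack and tray sizes also match. I'll start with the cross head at (472,−133), closing along x.

>>> drive_tool:
  plan:
    - [0.4,[26,54,0],8.2]
    - [0.4,[26,54,0],8.2]
    - [0.4,[26,54,0],8.2]
    - [0.4,[27,54,0],8.2]
    - [0.4,[27,54,0],8.2]
    - [0.4,[27,55,0],8.2]
    - [0.4,[27,55,0],8.2]
    - [0.4,[27,55,0],8.1]
  squeeze: 50

```text
time_s: 1.1
position: [0.4727, -0.132, 0.2482]
ee_rot: [2.216, 2.226, -0.0]
wrist_force: [1.1, 0.4, -0.3]
gripper_width: 0.0511
grip_force: 0.0
```

>>> drive_tool:
  plan:
    - [0.4,[0,0,-40],0]
    - [0.4,[0,0,-30],0]
    - [0.4,[0,0,0],0]
    - [0.4,[0,0,0],0]

```text
time_s: 1.6
position: [0.4727, -0.1338, 0.1791]
ee_rot: [2.221, 2.221, 0.001]
wrist_force: [-0.4, 0.3, 0.8]
gripper_width: 0.0516
grip_force: 0.0
```

>>> drive_tool:
  plan:
    - [0.4,[0,0,-40],0]
    - [0.4,[0,0,-40],0]
    - [0.4,[0,1,-25],0]
    - [0.4,[0,0,-9],0]
    - [0.4,[0,0,0],0]
    - [1,[0,0,0],0]
    - [1,[0,0,0],0]
    - [1,[0,0,0],0]

```text
time_s: 2.6
position: [0.4728, -0.1328, 0.0651]
ee_rot: [2.22, 2.22, 0.001]
wrist_force: [-1.5, -0.5, 7.4]
gripper_width: 0.0148
grip_force: 48.8
```

>>> drive_tool:
  plan:
    - [1,[0,0,0],0]
    - [1,[0,0,0],0]
    - [1,[0,0,10],0]
    - [1,[0,0,25],0]
    - [1,[0,0,40],0]
    - [1,[0,0,40],0]
    - [1,[0,0,0],0]

```text
time_s: 3.48
position: [0.4737, -0.1328, 0.1823]
ee_rot: [2.218, 2.218, 0.004]
wrist_force: [0.3, -0.5, -1.9]
gripper_width: 0.0146
grip_force: 48.9
```

Run:
```python
from h import *
s=snap('scene'); cv2.imwrite('pics/s1.png',s['image'][100:420,180:500,::-1])
```

```text
(no output)
```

View pics/s1.png

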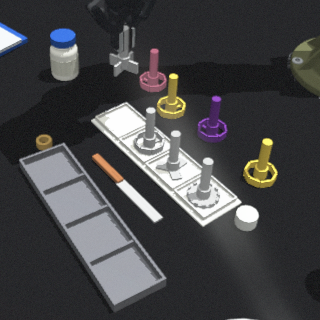

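The cross head is held upright and its saucer at crop (122,120) is empty. Moving it to the leftmost compartment at (664,130).

>>> drive_tool:
  plan:
    - [1,[16,22,0],0]
    - [1,[32,44,0],0]
    - [1,[32,44,0],0]
    - [1,[32,44,0],0]
    - [1,[32,44,0],0]
    - [1,[31,44,0],0]
    - [1,[16,21,0],0]
    - [1,[0,0,0],0]

```text
time_s: 4.53
position: [0.6627, 0.1331, 0.177]
ee_rot: [-2.215, -2.224, 0.002]
wrist_force: [0.1, 0.2, -1.9]
gripper_width: 0.0148
grip_force: 49.0
```

>>> drive_tool:
  plan:
    - [1,[0,0,-20],0]
    - [1,[0,0,-40],0]
    - [1,[0,0,-30],0]
    - [1,[0,0,-15],0]
    - [1,[0,0,-6],0]
    - [1,[0,0,-3],0]
    - [1,[0,0,0],0]
    - [1,[0,0,0],0]

```text
time_s: 5.52
position: [0.6637, 0.1305, 0.0662]
ee_rot: [2.221, 2.221, 0.002]
wrist_force: [0.5, -0.1, -0.8]
gripper_width: 0.0146
grip_force: 49.1
```

>>> drive_tool:
  plan:
    - [1,[0,0,-2],0]
    - [1,[0,0,-2],0]
    - [1,[0,0,-1],0]
    - [1,[0,0,0],0]

```text
time_s: 6.02
position: [0.6634, 0.1306, 0.0612]
ee_rot: [2.221, 2.221, 0.001]
wrist_force: [-2.1, -0.7, 4.8]
gripper_width: 0.015
grip_force: 49.8
```

Contact reached at the expected height. I'll release and go up.

>>> drive_tool:
  plan:
    - [0.8,[0,0,0],0]
    - [0.6,[0,0,0],0]
    - [0.4,[0,0,0],0]
    - [0.4,[0,0,0],0]
    - [0.4,[0,0,20],0]
    - [0.4,[0,0,50],0]
    - [0.4,[0,0,48],0]
    - [0.4,[0,0,0],0]

```text
time_s: 7.02
position: [0.6655, 0.1317, 0.1845]
ee_rot: [2.218, 2.218, 0.013]
wrist_force: [0.0, -0.4, -1.1]
gripper_width: 0.0514
grip_force: 0.0
```

>>> drive_tool:
  plan:
    - [0.4,[-22,-23,0],0]
    - [0.4,[-38,-38,0],0]
    - [0.4,[-38,-38,0],0]
    - [0.4,[-38,-38,0],0]
    - [0.4,[-32,-32,0],0]
    - [0.4,[-20,-19,0],0]
    - [0.4,[0,0,0],0]
    - [0.4,[0,0,0],0]

```text
time_s: 8.02
position: [0.4759, -0.0572, 0.1787]
ee_rot: [2.221, 2.221, 0.001]
wrist_force: [-0.1, -0.2, -0.3]
gripper_width: 0.0513
grip_force: 0.0
```

Run:
```python
from h import *
s=snap('scene'); cv2.imwrite('pics/s2.png',s['image'][100:420,180:500,::-1])
v,u=np.mgrid[:480,:640]; im=s['image'].astype(int); Q=world(s,u,v,d=s['range_z'])
m=(s['range_z']>0)&(Q[...,2]>.05)&(Q[...,2]<.095)&(im.max(2)-im.min(2)<40)&(abs(Q[...,1])<.2)&(Q[...,0]>.4)&(Q[...,0]<.72)
n,L,st,_=cv2.connectedComponentsWithStats(m.astype(np.uint8))
for i in range(1,n):
    if st[i,4]<20: continue
    q=Q[L==i]; t=q[q[:,2]>np.percentile(q[:,2],98)-.004]
    print(st[i],((t.min(0)+t.max(0))/2*1000).round(1),'zmax',q[:,2].max())
```

```text
[325 208  10  22 193] [476.6 -57.1  84.7] zmax 0.0871084418454946
[349 231  12  23 212] [481.1  12.   85.2] zmax 0.0876708703165372
[380 258  13  24 236] [481.7  86.7  85.4] zmax 0.08839231008439463
[300 336  12  25 260] [665.5 131.   81.4] zmax 0.08359287956152761
```

View pics/s2.png

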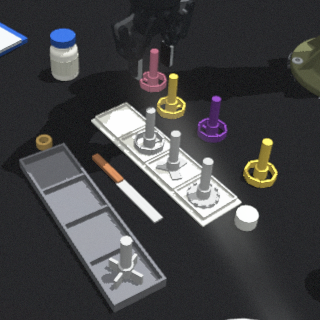

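The cross head stands upright in the leftmost compartment (crop 126,260). Now the ring head, to (655,53).

>>> drive_tool:
  plan:
    - [0.4,[0,0,-40],0]
    - [0.4,[0,0,-40],0]
    - [0.4,[0,0,-25],0]
    - [0.4,[0,0,-9],0]
    - [0.4,[0,0,0],0]
    - [1,[0,0,0],0]
    - [1,[0,0,0],0]
    - [1,[0,0,0],0]

```text
time_s: 9.07
position: [0.4756, -0.0578, 0.065]
ee_rot: [2.221, 2.221, 0.001]
wrist_force: [-1.8, 0.0, 5.3]
gripper_width: 0.0147
grip_force: 48.9
```

>>> drive_tool:
  plan:
    - [1,[0,0,0],0]
    - [1,[0,0,0],0]
    - [1,[0,0,10],0]
    - [1,[0,0,25],0]
    - [1,[0,0,40],0]
    - [1,[0,0,40],0]
    - [1,[0,0,0],0]
    - [1,[0,0,0],0]

```text
time_s: 10.07
position: [0.4746, -0.058, 0.1789]
ee_rot: [-2.222, -2.221, 0.001]
wrist_force: [0.5, -0.1, -2.2]
gripper_width: 0.0146
grip_force: 49.2
```

>>> drive_tool:
  plan:
    - [1,[18,11,0],0]
    - [1,[36,22,0],0]
    - [1,[36,22,0],0]
    - [1,[36,22,0],0]
    - [1,[36,22,0],0]
    - [1,[18,11,0],0]
    - [1,[0,0,0],0]
    - [1,[0,0,0],0]

```text
time_s: 11.08
position: [0.654, 0.0516, 0.1778]
ee_rot: [-2.22, -2.221, 0.004]
wrist_force: [0.6, -0.5, -2.9]
gripper_width: 0.0149
grip_force: 49.2
```

>>> drive_tool:
  plan:
    - [1,[0,0,-20],0]
    - [1,[0,0,-40],0]
    - [1,[0,0,-30],0]
    - [1,[0,0,-15],0]
    - [1,[0,0,-6],0]
    - [1,[0,0,0],0]
    - [1,[0,0,0],0]

```text
time_s: 11.95
position: [0.6559, 0.0525, 0.0695]
ee_rot: [2.221, 2.221, 0.002]
wrist_force: [-0.6, -0.1, -1.6]
gripper_width: 0.0147
grip_force: 49.3
```

>>> drive_tool:
  plan:
    - [1,[0,0,-3],0]
    - [1,[0,0,-2],0]
    - [1,[0,0,-2],0]
    - [1,[0,0,-1],0]
    - [1,[0,0,0],0]

```text
time_s: 12.58
position: [0.6553, 0.0524, 0.0611]
ee_rot: [2.221, 2.221, 0.0]
wrist_force: [-3.3, -0.0, 5.0]
gripper_width: 0.0146
grip_force: 50.0
```

Contact. I'll release and go to the prop head at (479.5,11).

>>> drive_tool:
  plan:
    - [0.8,[0,0,0],0]
    - [0.6,[0,0,0],0]
    - [0.4,[0,0,0],0]
    - [0.4,[0,0,0],0]
    - [0.4,[0,0,20],0]
    - [0.4,[0,0,50],0]
    - [0.4,[0,0,48],0]
    - [0.4,[0,0,0],0]

```text
time_s: 13.58
position: [0.6576, 0.0535, 0.1843]
ee_rot: [2.218, 2.218, 0.012]
wrist_force: [-0.6, 0.2, 0.7]
gripper_width: 0.0512
grip_force: 0.0
```

>>> drive_tool:
  plan:
    - [0.4,[-20,-5,0],0]
    - [0.4,[-45,-10,0],0]
    - [0.4,[-45,-11,0],0]
    - [0.4,[-45,-11,0],0]
    - [0.4,[-20,-5,0],0]
    - [0.4,[0,0,0],0]
    - [0.4,[0,0,0],0]

```text
time_s: 14.45
position: [0.4813, 0.0105, 0.1786]
ee_rot: [2.221, 2.221, 0.002]
wrist_force: [0.2, -0.0, -0.6]
gripper_width: 0.0513
grip_force: 0.0
```

>>> drive_tool:
  plan:
    - [0.4,[-1,0,-40],0]
    - [0.4,[0,0,-40],0]
    - [0.4,[0,0,-25],0]
    - [0.4,[0,0,-9],0]
    - [0.4,[0,0,0],0]
    - [1,[0,0,0],0]
    - [1,[0,0,0],0]
    - [1,[0,0,0],0]

```text
time_s: 15.45
position: [0.4796, 0.0101, 0.0648]
ee_rot: [2.221, 2.221, 0.001]
wrist_force: [-0.6, -0.6, 2.7]
gripper_width: 0.0148
grip_force: 48.8
```

>>> drive_tool:
  plan:
    - [1,[0,0,0],0]
    - [1,[0,0,0],0]
    - [1,[0,0,10],0]
    - [1,[0,0,25],0]
    - [1,[0,0,40],0]
    - [1,[0,0,40],0]
    - [1,[0,0,0],0]
    - [1,[0,0,0],0]

```text
time_s: 16.45
position: [0.4788, 0.01, 0.179]
ee_rot: [-2.222, -2.221, 0.001]
wrist_force: [-0.3, -0.6, -1.8]
gripper_width: 0.0147
grip_force: 48.9
```

>>> drive_tool:
  plan:
    - [1,[20,-4,0],0]
    - [1,[42,-9,0],0]
    - [1,[42,-9,0],0]
    - [1,[42,-9,0],0]
    - [1,[21,-5,0],0]
    - [1,[0,0,0],0]
    - [1,[0,0,0],0]

```text
time_s: 17.32
position: [0.6449, -0.0252, 0.178]
ee_rot: [-2.219, -2.221, 0.003]
wrist_force: [0.4, 0.1, -1.8]
gripper_width: 0.0148
grip_force: 49.1
```

>>> drive_tool:
  plan:
    - [1,[0,0,-20],0]
    - [1,[0,0,-40],0]
    - [1,[0,0,-30],0]
    - [1,[0,0,-15],0]
    - [1,[0,0,-6],0]
    - [1,[0,0,0],0]
    - [1,[0,0,0],0]

```text
time_s: 18.2
position: [0.6469, -0.0256, 0.0695]
ee_rot: [2.22, 2.221, 0.002]
wrist_force: [0.9, 0.1, -1.3]
gripper_width: 0.0145
grip_force: 49.1
```

>>> drive_tool:
  plan:
    - [1,[0,0,-3],0]
    - [1,[0,0,-2],0]
    - [1,[0,0,-2],0]
    - [1,[0,0,-1],0]
    - [1,[0,0,0],0]

```text
time_s: 18.82
position: [0.6463, -0.0258, 0.0609]
ee_rot: [2.221, 2.221, -0.0]
wrist_force: [-1.7, 0.2, 4.0]
gripper_width: 0.0148
grip_force: 49.8
```

>>> drive_tool:
  plan:
    - [0.8,[0,0,0],0]
    - [0.6,[0,0,0],0]
    - [0.4,[0,0,0],0]
    - [0.4,[0,0,0],0]
    - [0.4,[0,0,20],0]
    - [0.4,[0,0,50],0]
    - [0.4,[0,0,48],0]
    - [0.4,[0,0,0],0]

```text
time_s: 19.82
position: [0.6486, -0.0248, 0.1842]
ee_rot: [2.217, 2.217, 0.01]
wrist_force: [-0.1, -0.5, -0.2]
gripper_width: 0.0516
grip_force: 0.0
```

>>> drive_tool:
  plan:
    - [0.4,[-18,12,0],0]
    - [0.4,[-38,26,0],0]
    - [0.4,[-38,26,0],0]
    - [0.4,[-38,26,0],0]
    - [0.4,[-34,23,0],0]
    - [0.4,[0,0,0],0]
    - [0.4,[0,0,0],0]

```text
time_s: 20.7
position: [0.4808, 0.0869, 0.1786]
ee_rot: [2.221, 2.221, 0.0]
wrist_force: [1.1, 0.3, 0.2]
gripper_width: 0.0513
grip_force: 0.0
```

>>> drive_tool:
  plan:
    - [0.4,[0,0,-40],0]
    - [0.4,[0,0,-40],0]
    - [0.4,[0,0,-25],0]
    - [0.4,[0,0,-9],0]
    - [0.4,[0,0,0],0]
    - [1,[0,0,0],0]
    - [1,[0,0,0],0]
    - [1,[0,0,0],0]

```text
time_s: 21.7
position: [0.4806, 0.0873, 0.0649]
ee_rot: [2.221, 2.221, 0.001]
wrist_force: [-0.3, 0.1, 3.8]
gripper_width: 0.015
grip_force: 48.8
```

>>> drive_tool:
  plan:
    - [1,[0,0,0],0]
    - [1,[0,0,0],0]
    - [1,[0,0,10],0]
    - [1,[0,0,25],0]
    - [1,[0,0,40],0]
    - [1,[0,0,40],0]
    - [1,[0,0,0],0]
    - [1,[0,0,0],0]

```text
time_s: 22.7
position: [0.4798, 0.0869, 0.1789]
ee_rot: [-2.222, -2.221, 0.001]
wrist_force: [-0.3, -0.0, -2.8]
gripper_width: 0.0148
grip_force: 49.1
```

>>> drive_tool:
  plan:
    - [1,[16,-19,0],0]
    - [1,[32,-38,0],0]
    - [1,[32,-38,0],0]
    - [1,[32,-38,0],0]
    - [1,[31,-38,0],0]
    - [1,[16,-19,0],0]
    - [1,[0,0,0],0]
    - [1,[0,0,0],0]

```text
time_s: 23.7
position: [0.6383, -0.1015, 0.1778]
ee_rot: [-2.218, -2.221, 0.002]
wrist_force: [0.6, 0.0, -2.1]
gripper_width: 0.015
grip_force: 49.1
```

>>> drive_tool:
  plan:
    - [1,[0,0,-20],0]
    - [1,[0,0,-40],0]
    - [1,[0,0,-30],0]
    - [1,[0,0,-15],0]
    - [1,[0,0,-6],0]
    - [1,[0,0,0],0]
    - [1,[0,0,0],0]

```text
time_s: 24.58
position: [0.64, -0.1026, 0.0695]
ee_rot: [2.22, 2.221, 0.002]
wrist_force: [-0.3, -0.3, -1.7]
gripper_width: 0.0148
grip_force: 49.1
```

>>> drive_tool:
  plan:
    - [1,[0,0,-3],0]
    - [1,[0,0,-2],0]
    - [1,[0,0,-2],0]
    - [1,[0,0,-1],0]
    - [1,[0,0,0],0]

```text
time_s: 25.2
position: [0.6393, -0.1027, 0.061]
ee_rot: [2.221, 2.221, -0.0]
wrist_force: [-2.6, -0.1, 5.6]
gripper_width: 0.0144
grip_force: 49.8
```

>>> drive_tool:
  plan:
    - [0.8,[0,0,0],0]
    - [0.6,[0,0,0],0]
    - [0.4,[0,0,0],0]
    - [0.4,[0,0,0],0]
    - [0.4,[0,0,20],0]
    - [0.4,[0,0,50],0]
    - [0.4,[0,0,60],0]
    - [0.4,[0,0,0],0]

```text
time_s: 26.2
position: [0.6421, -0.1019, 0.1972]
ee_rot: [2.215, 2.216, 0.011]
wrist_force: [-0.2, -0.1, -0.1]
gripper_width: 0.0513
grip_force: 0.0
```

>>> drive_tool:
  plan:
    - [0.4,[-30,-30,20],0]
    - [0.4,[-40,-40,0],0]
    - [0.4,[-40,-40,0],0]
    - [0.4,[-40,-40,0],0]
    - [0.4,[-40,-40,0],0]
    - [0.4,[0,-40,0],0]
    - [0.4,[0,0,0],0]
    - [0.4,[0,0,0],0]

```text
time_s: 27.2
position: [0.4494, -0.3319, 0.2104]
ee_rot: [-2.221, -2.222, -0.001]
wrist_force: [0.5, 0.3, -0.3]
gripper_width: 0.0511
grip_force: 0.0
```

Run:
```python
from h import *
v,u=np.mgrid[:480,:640]; th=-.1056; c=np.array([651.3,13.8])
for src in('top','scene'):
    s=snap(src); im=s['image'].astype(int); Q=world(s,u,v,d=s['range_z'])
    m=(s['range_z']>0)&(Q[...,2]>.05)&(Q[...,2]<.095)&(im.max(2)-im.min(2)<40)&(abs(Q[...,1])<.2)&(Q[...,0]>.4)&(Q[...,0]<.72)
    n,L,st,_=cv2.connectedComponentsWithStats(m.astype(np.uint8))
    for i in range(1,n):
        if st[i,4]<20: continue
        q=Q[L==i]; t=q[q[:,2]>np.percentile(q[:,2],98)-.004]; p=(t.min(0)+t.max(0))/2*1000
        e=p[:2]-c; print(src,p.round(1),'rack frame',(e@[np.cos(th),np.sin(th)]).round(1),(e@[-np.sin(th),np.cos(th)]).round(1))
t=dict(np.load('top.npz'))['image']; cv2.imwrite('pics/f.png',np.hstack([s['image'][150:420,180:460],t[100:370,170:460]])[...,::-1])
```

```text
top [663.2 129.8  82.9] rack frame -0.4 116.6
top [655.4  51.8  82.7] rack frame 0.1 38.2
top [646.4 -26.   83.1] rack frame -0.7 -40.1
top [ 638.5 -103.8   82.6] rack frame -0.4 -118.3
scene [ 641.3 -102.8   81.2] rack frame 2.3 -117.0
scene [648.7 -24.9  81.5] rack frame 1.5 -38.7
scene [657.5  53.2  81.4] rack frame 2.1 39.9
scene [665.1 131.1  82. ] rack frame 1.4 118.1
```

View pics/f.png

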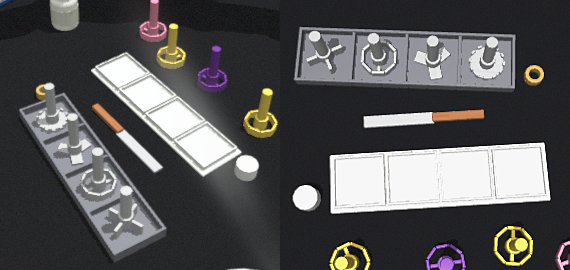

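All four heads stand upright in the rack. From the left they are cross, ring, prop and disc (right half, at x ≈ 325, 380, 433 and 488), and each is within about 2.5 mm of its compartment's centre. The saucers are empty and the arm is clear.

```bash
python3 -c "
from station import manip
print(manip.job_done())"
```

```text
the job is handed in; nothing more can be done
None
```

Job handed in after about 27 s of robot time: all four heads stand upright in the rack in reverse order (cross, ring, prop, disc from the left), but the hand-in returned no verdict.

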